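# Put the revolving desk stand together

### The arm

A 6-joint arm with a two-finger parallel gripper is mounted at the origin on a cart in front of the work surface, level with it; the furniture and walls round the work are solid. World frame = base frame: x ahead of the robot, y to its left, z up, the work surface at z = 0. Lengths are in mm, angles in rad, forces in N, time in s.
With the tool pointing down it reaches from about 250 to 725 mm from the base axis. Payload 4 kg.
Tool frame: the origin (TCP) lies midway between the tips of the shut fingers; the grasp point (between the pads) lies 19 mm behind it; z points along the fingers, y is the line along which they close (so a half turn about z gives the same grasp; the last joint's range is limited). The gripper opens to 85 mm and grips with 20 to 120 N. Pads are 22 mm wide; open, the fingers measure 114 mm over their backs; the gripper's body (76 mm by 85 mm) begins 54 mm behind the grasp point. The pads swing forward as they close: fully open they stand 13 mm farther back than shut.
Start: joints at [1.201, 0.241, 0.005, 1.335, 0, 1.571], TCP at [180.713, 466.2, 208.206] pointing down, gripper open.
Joint ranges: [-2.72, 2.72], [-1.05, 1.87], [-1.09, 1.28], [-1.99, 2.15], [-1.42, 1.44], [-3.14, 3.14]. Speed limits (rad/s): [2.79, 2.79, 3.14, 3.14, 3.14, 3.14].

### API

Orientations are given as a unit quaternion [w, x, y, z].
In Python, from rig import bot gives the robot as it stands.
- The arm moves only by the tool drive_tool, never from a script. Its argument "increments" is one flat list of numbers, 7 for each row, row after row: the shift along the world's x, y, z in mm, then the turn, a rotation vector about the world's x, y, z in degrees, then the opening, from -1 (shut) to 1 (fully open), so that 0 is half open. A call has 1 to 20 rows; each row is the pose to reach, as a shift and turn from the pose commanded when the call began; what a row does not reach only later rows make up. A row lasts 1/8 s, in which the tool goes at most 62.5 mm and 10.7 degrees, less where a joint would pass 70% of its speed; a pose out of reach is approached as far as the arm can. A call with a gripper value outside its range is refused whole. The fingers move at their own pace and stop on an object; "grip_force" is the grip in N (left out, the last holds). Time passes only in rows, so rows that repeat a pose let the fingers close. It gives the time, the measured TCP pose, the force, the opening and the grip force at its end, in the units of the state.
- bot.sense(): the state, without advancing time (a new reading comes with each control period).
- bot.get_image(name): name is "scene" or "top" or "wrist"; returns the picture (400x640x3 uint8, red, green, blue); there is no depth.
- bot.camera_model(name): a dict with "fov_y" (degrees; the focal length in pixels is half the picture's height over the tangent of half this angle, whatever the lens; pixels are square), "cx", "cy" (the principal point, pixels), "R" (3x3) and "t" (3): a world point X has camera coordinates R X + t. Camera axes: x right, y down, z forward; pixel columns grow to the right and rows downward; lengths in mm; the calibration is good to about 2 mm. A picture is of the moment at which its call begins: read the wrist's pose just before it. camera_model takes no time and is no camera call; for the wrist camera it gives the pose at the moment of the call.
- bot.finish_job(): hands the job in; it is judged then, once.
The state is a dict: "time": time; "joint_pos": joint angles; "qvel": joint speeds; "tau": joint torques, N m; "position": TCP position; "orientation": TCP orientation; "wrist_force": force on the tool from outside, world axes, zero at the start; "torque": the same for the moment, N m; "gripper_width": finger opening in mm; "gripper_force": force on a finger pad.
Only numpy, scipy, OpenCV 4.12 (cv2) and the standard library are available. Lean on these libraries where they do the work, as an engineer would, in place of code of your own. Each camera call takes 0.05 s, during which the arm holds its last target. There are 200 camera calls.

### The job

Put the revolving desk stand back together. Take the round wooden deck by its carry handle, turn it until all three of its stud holes line up with the three studs of the swivel foot, and slide it down until it lies flat on the hub; then press each white pot on the table straight down into a free rubber-lined bore of the deck, gently, stopping when you feel its collar come to rest on the deck. When every pot is fully home, turn the loaded deck by its handle about a quarter turn to see that it runs freely, and leave it standing there; leave the other things on the desk alone.

Things in the scene. Friction and masses are not known exactly. Their poses are not given: they have to be found in the camera images.
- deck: Light wooden disc, 232 mm in diameter, 14 mm thick, about 0.5 kg, lying flat on the table at the left, handle up. Origin: centre of its underside, z up. Three round stud holes, 15 mm wide, on a 34 mm radius at 90, 210 and 330 degrees from its x axis; five larger bores for the pots. On the hub its underside is 44 mm and its upper face 58 mm above the table.
- handle (a point): Middle of the crossbar of the deck's aluminium carry handle, 84 mm above the deck's underside, on the deck's axis. The bar runs along the deck's x axis, 70 mm long, 16 mm thick (along y), 24 mm high, on two 12 mm posts 25 mm either side of the centre. Grip it across its thickness; the bar, from 58 to 82 mm above the deck's upper face, stands higher than seated pots (48 mm).
- bore_1 (a point): Centre of bore 1 at the deck's upper face, on an 80 mm radius at 54 degrees from the deck's x axis: a round through bore, 47 mm wide. Any pot fits any bore. A black rubber grip ring lines each bore half-way down. It takes hold when the collar is still about 14 mm above the deck, fully from 8 mm, and resists with 4 to 12 N, more than a pot weighs.
- bore_2 (a point): Centre of bore 2 at the deck's upper face, on an 80 mm radius at 126 degrees from the deck's x axis: a round through bore, 47 mm wide. Any pot fits any bore. Rubber-lined like bore_1.
- bore_3 (a point): Centre of bore 3 at the deck's upper face, on an 80 mm radius at 198 degrees from the deck's x axis: a round through bore, 47 mm wide. Any pot fits any bore. Rubber-lined like bore_1.
- bore_4 (a point): Centre of bore 4 at the deck's upper face, on an 80 mm radius at 270 degrees from the deck's x axis: a round through bore, 47 mm wide. Any pot fits any bore. Rubber-lined like bore_1.
- bore_5 (a point): Centre of bore 5 at the deck's upper face, on an 80 mm radius at 342 degrees from the deck's x axis: a round through bore, 47 mm wide. Any pot fits any bore. Rubber-lined like bore_1.
- pot_1: White push-fit pen pot, open at the top, one of up to five alike (some absent), standing upright on the table. 72 mm tall, about 0.15 kg. Origin: centre of its underside, z up. Spigot 44 mm in diameter and 24 mm long, its lowest 7 mm tapering to 37 mm; collar 64 mm in diameter from 24 to 29 mm; above it the round pot, 54 mm outside, walls 3 mm: grip it there, across the outside.
- pot_2: White push-fit pot like pot_1 (may be absent); origin at the centre of its underside, z up. Fully home, a pot's collar lies on the deck, so its origin is 10 mm below the deck's underside; the pressing force rises sharply there.
- pot_3: White push-fit pot like pot_1 (may be absent); origin at the centre of its underside, z up.
- pot_4: White push-fit pot like pot_1 (may be absent); origin at the centre of its underside, z up.
- pot_5: White push-fit pot like pot_1 (may be absent); origin at the centre of its underside, z up.
- hub_top (a point): Centre of the upper face of the hub (a 92 mm boss inside a shallow dish whose rim, 224 mm wide, is level with it), 44 mm above the table, z up; turns with the hub on a heavy dark foot that does not move. Three upright steel studs, 12 mm thick, 26 mm tall with tapered tips, on a 34 mm radius at 90, 210 and 330 degrees from this point's x axis; they end 12 mm above a seated deck's upper face.
- hub (a joint): Turn of the hub on its foot in rad, positive counter-clockwise from above, no stops; starts between -0.3 and 0.3; friction of about 0.15 N m holds it where it is left. At the end it must have been turned a quarter turn either way: beyond 1.0 or below -1.0.
- stapler: A black and cream desk stapler, 147 mm long, lying near the front right; origin at the centre of its underside. To be left alone.
- calculator: A black desk calculator, 150 x 100 x 27 mm, at the left; origin at the centre of its underside. To be left alone.

How it is judged (in metres and radians):
On the way, in this order (a step that is already met when the one before it is completed fails the run):
1. the deck lies flat on the hub with all three studs through its holes (horizontal distance between deck and hub_top below 0.004 m and z of deck in the frame of hub_top between -0.003 and 0.002 m and angle between deck's own z axis and vertical below 0.035 rad), for 0.2 s.
2. every pot there is sits in a bore with its collar down on the deck (all of step 1 and (horizontal distance between pot_1 and bore_1 below 0.004 m or horizontal distance between pot_1 and bore_2 below 0.004 m or horizontal distance between pot_1 and bore_3 below 0.004 m or horizontal distance between pot_1 and bore_4 below 0.004 m or horizontal distance between pot_1 and bore_5 below 0.004 m) and z of pot_1 in the frame of deck between -0.014 and -0.008 m and angle between each of pot_1, pot_2, pot_3, pot_4, pot_5's own z axis and vertical below 0.07 rad and (horizontal distance between pot_2 and bore_1 below 0.004 m or horizontal distance between pot_2 and bore_2 below 0.004 m or horizontal distance between pot_2 and bore_3 below 0.004 m or horizontal distance between pot_2 and bore_4 below 0.004 m or horizontal distance between pot_2 and bore_5 below 0.004 m) and z of pot_2 in the frame of deck between -0.014 and -0.008 m and (horizontal distance between pot_3 and bore_1 below 0.004 m or horizontal distance between pot_3 and bore_2 below 0.004 m or horizontal distance between pot_3 and bore_3 below 0.004 m or horizontal distance between pot_3 and bore_4 below 0.004 m or horizontal distance between pot_3 and bore_5 below 0.004 m) and z of pot_3 in the frame of deck between -0.014 and -0.008 m and (horizontal distance between pot_4 and bore_1 below 0.004 m or horizontal distance between pot_4 and bore_2 below 0.004 m or horizontal distance between pot_4 and bore_3 below 0.004 m or horizontal distance between pot_4 and bore_4 below 0.004 m or horizontal distance between pot_4 and bore_5 below 0.004 m) and z of pot_4 in the frame of deck between -0.014 and -0.008 m and (horizontal distance between pot_5 and bore_1 below 0.004 m or horizontal distance between pot_5 and bore_2 below 0.004 m or horizontal distance between pot_5 and bore_3 below 0.004 m or horizontal distance between pot_5 and bore_4 below 0.004 m or horizontal distance between pot_5 and bore_5 below 0.004 m) and z of pot_5 in the frame of deck between -0.014 and -0.008 m), for 0.2 s.
3. the loaded stand has been turned about a quarter turn ((value of joint hub above 1 rad or value of joint hub below -1 rad) and (horizontal distance between pot_1 and bore_1 below 0.004 m or horizontal distance between pot_1 and bore_2 below 0.004 m or horizontal distance between pot_1 and bore_3 below 0.004 m or horizontal distance between pot_1 and bore_4 below 0.004 m or horizontal distance between pot_1 and bore_5 below 0.004 m) and z of pot_1 in the frame of deck between -0.014 and -0.008 m and angle between each of pot_1, pot_2, pot_3, pot_4, pot_5's own z axis and vertical below 0.07 rad and (horizontal distance between pot_2 and bore_1 below 0.004 m or horizontal distance between pot_2 and bore_2 below 0.004 m or horizontal distance between pot_2 and bore_3 below 0.004 m or horizontal distance between pot_2 and bore_4 below 0.004 m or horizontal distance between pot_2 and bore_5 below 0.004 m) and z of pot_2 in the frame of deck between -0.014 and -0.008 m and (horizontal distance between pot_3 and bore_1 below 0.004 m or horizontal distance between pot_3 and bore_2 below 0.004 m or horizontal distance between pot_3 and bore_3 below 0.004 m or horizontal distance between pot_3 and bore_4 below 0.004 m or horizontal distance between pot_3 and bore_5 below 0.004 m) and z of pot_3 in the frame of deck between -0.014 and -0.008 m and (horizontal distance between pot_4 and bore_1 below 0.004 m or horizontal distance between pot_4 and bore_2 below 0.004 m or horizontal distance between pot_4 and bore_3 below 0.004 m or horizontal distance between pot_4 and bore_4 below 0.004 m or horizontal distance between pot_4 and bore_5 below 0.004 m) and z of pot_4 in the frame of deck between -0.014 and -0.008 m and (horizontal distance between pot_5 and bore_1 below 0.004 m or horizontal distance between pot_5 and bore_2 below 0.004 m or horizontal distance between pot_5 and bore_3 below 0.004 m or horizontal distance between pot_5 and bore_4 below 0.004 m or horizontal distance between pot_5 and bore_5 below 0.004 m) and z of pot_5 in the frame of deck between -0.014 and -0.008 m), for 0.2 s.
At the end, for the whole second after the job is handed in: The deck lies flat on the hub (within 2 mm in height, 4 mm sideways, studs through the holes); every pot present is upright in a bore with its collar within 2 mm of the deck; the hub stands more than 1.0 rad from its zero (it starts within 0.3 rad of it); everything is at rest (all of step 1 and all of step 3 and linear speed of each of deck, pot_1, pot_2, pot_3, pot_4, pot_5 below 0.02 m/s and angular speed of deck below 0.1 rad/s); the robot touches nothing.
It fails at once if a pot is rammed: more than 100 N between a pot and the deck (contact force between any of pot_1, pot_2, pot_3, pot_4, pot_5 and deck above 100 N).
It fails at once if the stapler or the calculator is shifted by more than 6 cm (distance of any of stapler, calculator from where it was at the start of the episode above 0.06 m).
Of pot_1, pot_2, pot_3, pot_4, pot_5 only 3 to 5 are there at a start; the rules pass over those that are not, and their reading is None.
At some moment in a run one of pot_1, pot_2, pot_3, pot_4, pot_5 may be knocked a few centimetres aside while the robot is not near it.
It also fails if it takes over 210 s, if anything falls off the work surface, if the arm or the gripper's body presses on something with over 40 N, if the wrist force passes 120 N, or if a joint passes its speed limit or range.

## Working session

There is one attempt and no reset: what is moved stays moved. The work goes in short steps, Python scripts to look and compute and a tool call to move; the robot and the scene stay as the last step left them, time stands still between calls to the robot, and variables do not carry over. Pictures are saved under pics/ and viewed, at most 14 in all, crops included, and the job is handed in when it is done.

Besides the shell and the picture viewer there is one more tool, called after "Request:" as a command line: name --argument value ..., lists and objects as JSON in quotes. drive_tool: Moves the arm, as the interface text tells. Its arguments: {"type":"object","properties":{"increments":{"type":"array","items":{"type":"number"}},"grip_force":{"type":"number"}},"required":["increments"]}

```bash
mkdir -p pics; ls; cat > h.py <<'E'
import numpy as np, cv2
from rig import bot
def snap(cam,name=None):
    m=bot.camera_model(cam); im=bot.get_image(cam)
    if name: cv2.imwrite(f'pics/{name}.png',im[:,:,::-1])
    return im,m
def f_(m): return 200/np.tan(np.radians(m['fov_y'])/2)
def ray(m,u,v,z):
    R=np.array(m['R']);t=np.array(m['t']);c=-R.T@t
    d=R.T@np.array([(u-m['cx'])/f_(m),(v-m['cy'])/f_(m),1]); return c+d*(z-c[2])/d[2]
def proj(m,X):
    p=np.array(m['R'])@np.array(X,float)+np.array(m['t']); return np.array([m['cx'],m['cy']])+f_(m)*p[:2]/p[2]
E
python3 - <<'E'
from h import *
print(bot.sense())
for c in('scene','top','wrist'):
    im,m=snap(c,c+'0'); print(c,m, -np.array(m['R']).T@np.array(m['t']))
E
```

```text
pics
{'time': 0.0, 'joint_pos': array([ 1.20101514e+00,  2.41396607e-01,  3.71299940e-03,  1.33519530e+00,
       -4.99842355e-06,  1.57076712e+00]), 'qvel': array([-6.83473306e-05,  2.21460234e-04,  1.22180684e-03, -1.68357577e-03,
       -1.15974496e-03, -5.88953956e-04]), 'tau': array([-1.56143260e-04, -3.72315109e+01,  2.52409369e+01,  1.69901684e-02,
       -2.04466446e-04, -4.38337452e-06]), 'position': array([180.46003667, 465.56489376, 207.31689838]), 'orientation': array([-1.88988104e-04,  1.83824537e-01,  9.82958522e-01, -1.02399964e-03]), 'wrist_force': array([-0.571491  , -0.3171604 , -0.05811644]), 'torque': array([-0.02469842, -0.02513608,  0.05425216]), 'gripper_force': 0.0, 'gripper_width': 85.44446210506727}
scene {'fov_y': 45.2181444961723, 'cx': 316.032256004958, 'cy': 188.66126455884518, 'R': array([[-0.60759238, -0.79424081,  0.00361169],
       [-0.42012212,  0.31752673, -0.85010245],
       [ 0.67403925, -0.51803313, -0.52660495]]), 't': array([ 325.82332739,  262.50057227, 1514.16138935])} [-712.35413801  959.81699008 1019.34048862]
top {'fov_y': 47.2980494657003, 'cx': 319.39839184948534, 'cy': 203.85330438537062, 'R': array([[ 0.00752498, -0.99969119,  0.02368332],
       [-0.9889695 , -0.01094372, -0.14771443],
       [ 0.147928  , -0.02231053, -0.98874645]]), 't': array([  37.38855057,  483.2281344 , 1518.51110734])} [ 252.98622662   76.54410864 1571.91675519]
wrist {'fov_y': 61.53997026423935, 'cx': 319.7241228630264, 'cy': 196.6140922929741, 'R': array([[ 0.36123333,  0.93247439, -0.00141334],
       [ 0.89503037, -0.34630181,  0.28106171],
       [ 0.2615934 , -0.10279384, -0.95968866]]), 't': array([-499.79572019,  -36.14367139,  379.11876337])} [113.71758831 492.50116201 373.28819854]
```

View pics/top0.png

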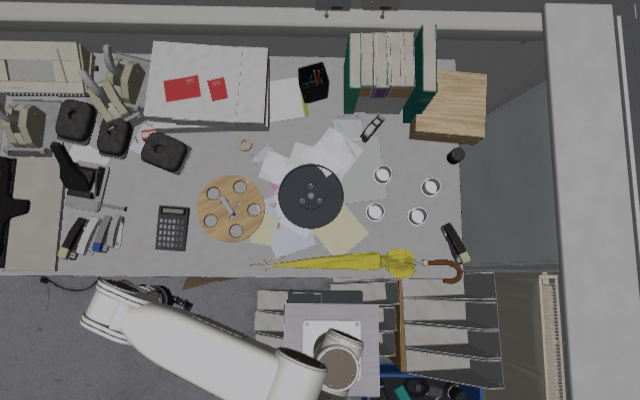

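View pics/wrist0.png

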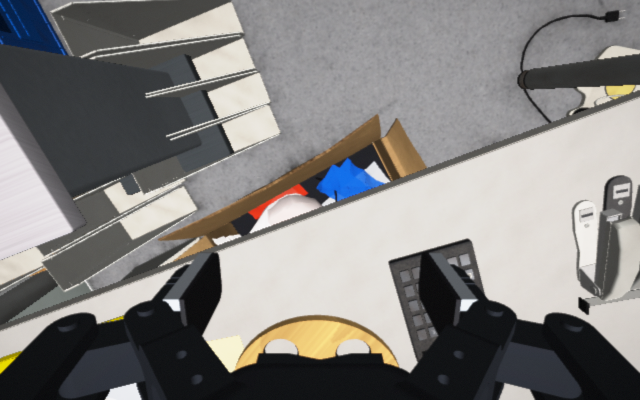

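```bash
python3 - <<'E'
from h import *
m=bot.camera_model('top')
for n,u,v,z in [('deck',230,208,14),('handle a',222,196,98),('handle b',233,214,98),('hub',311,196,44),('p',383,174,72),('p',431,186,72),('p',375,212,72),('p',417,216,72),('calc',172,228,27),('stapler',456,242,40),('umb',390,262,20)]: print(n,ray(m,u,v,z).round())
im=cv2.imread('pics/top0.png')
c=im[130:280,140:480]; cv2.imwrite('pics/topc.png',cv2.resize(c,(800,353),interpolation=cv2.INTER_CUBIC))
E
```

```text
deck [468. 348.  14.]
handle a [496. 361.  98.]
handle b [437. 323.  98.]
hub [508.  71.  44.]
p [ 581. -171.   72.]
p [ 542. -332.   72.]
p [ 452. -142.   72.]
p [ 440. -282.   72.]
calc [396. 538.  27.]
stapler [ 357. -420.   40.]
umb [ 289. -199.   20.]
```

View pics/topc.png

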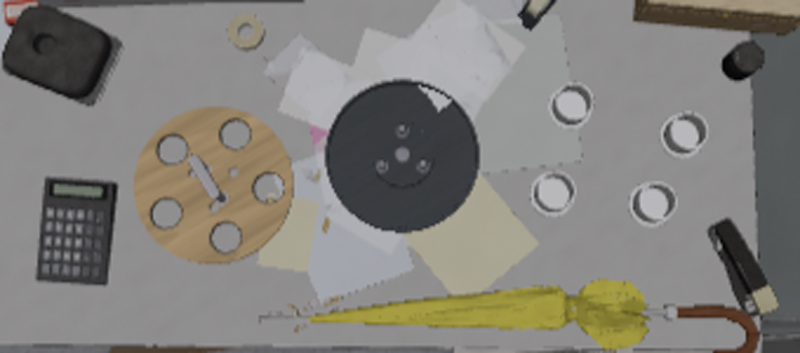

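Request:
drive_tool --increments '[0,0,92,0,0,10,1,286,-124,92,0,0,51,1,286,-124,92,0,0,51,1,286,-124,92,0,0,51,1,286,-124,92,0,0,51,1,286,-124,92,0,0,51,1,286,-124,92,0,0,51,1,286,-124,92,0,0,51,1,286,-124,92,0,0,51,1,286,-124,92,0,0,51,1]'

```text
time: 1.4
position: [465.6, 342.9, 300.3]
orientation: [-0.0, -0.258, 0.966, 0.0]
wrist_force: [0.4, 0.2, 0.8]
gripper_width: 85.1
gripper_force: 0.0
```

```bash
python3 - <<'E'
from h import *
im,m=snap('wrist','w1'); print(m); s=bot.sense(); print(s['position'],s['joint_pos'])
E
```

```text
{'fov_y': 61.53997026423935, 'cx': 319.7241228630264, 'cy': 196.6140922929741, 'R': array([[-4.98885279e-01,  8.66667994e-01,  2.59536954e-04],
       [ 8.31791996e-01,  4.78725259e-01,  2.80970108e-01],
       [ 2.43383553e-01,  1.40387731e-01, -9.59716485e-01]]), 't': array([ -65.86227844, -614.00231889,  305.96015553])}
[465.58224037 342.89373967 300.36442877] [6.34733124e-01 3.91122093e-01 4.51537259e-01 1.63129962e+00
 1.08520050e-04 1.12545085e-01]
```

View pics/w1.png

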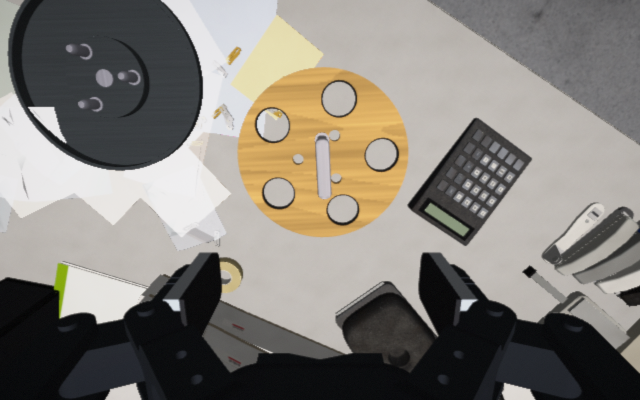

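```bash
cat > deck.py <<'E'
from h import *
from scipy.optimize import least_squares
def fit(im,m,z,guess):
    hsv=cv2.cvtColor(im,cv2.COLOR_RGB2HSV)
    w=cv2.inRange(hsv,(12,70,60),(28,255,255))
    n,l,st,ce=cv2.connectedComponentsWithStats(w); k=1+st[1:,4].argmax(); w=(l==k).astype(np.uint8)*255
    cs,hi=cv2.findContours(w,cv2.RETR_CCOMP,cv2.CHAIN_APPROX_NONE)
    cen=[]
    for c,h in zip(cs,hi[0]):
        if h[3]>=0 and cv2.contourArea(c)>150:
            P=np.array([ray(m,u,v,z)[:2] for u,v in c[:,0]])
            (x,y),r=cv2.minEnclosingCircle(P.astype(np.float32)); 
            if 20<r<27:
                A=np.c_[2*P,np.ones(len(P))]; s=np.linalg.lstsq(A,(P**2).sum(1),rcond=None)[0]; cen.append(s[:2]); 
    o=max([c for c,h in zip(cs,hi[0]) if h[3]<0],key=cv2.contourArea)
    P=np.array([ray(m,u,v,z)[:2] for u,v in o[:,0]]); s=np.linalg.lstsq(np.c_[2*P,np.ones(len(P))],(P**2).sum(1),rcond=None)[0]
    print('rim',s[:2],(s[2]+s[:2]@s[:2])**.5)
    cen=np.array(cen); a=np.radians([54,126,198,270,342])
    def res(p):
        B=np.c_[p[0]+80*np.cos(a+p[2]),p[1]+80*np.sin(a+p[2])]
        D=np.linalg.norm(cen[:,None]-B,axis=2); return (cen-B[D.argmin(1)]).ravel()
    r=least_squares(res,guess); print(len(cen),'deck',r.x[:2],np.degrees(r.x[2]),'rms',np.sqrt((r.fun**2).mean())); return r.x
E
python3 - <<'E'
from deck import *
m={'fov_y':bot.camera_model('wrist')['fov_y']}; m=bot.camera_model('wrist')
im=cv2.imread('pics/w1.png')[:,:,::-1].copy()
p=fit(im,m,14,[468,348,np.radians(-151)])
for X in [(25,0,98),(-25,0,98),(0,0,98)]:
    c,s=np.cos(p[2]),np.sin(p[2]); print(proj(m,[p[0]+c*X[0]-s*X[1],p[1]+s*X[0]+c*X[1],X[2]]))
for u,v,z in [(104,78,44),(72,47,70),(123,76,70),(84,104,70)]: print(ray(m,u,v,z))
E
```

```text
rim [468.58110705 350.15739401] 115.08084230177668
5 deck [468.75655128 350.1252486 ] -147.00787327023136 rms 0.42101230955095914
[321.91643586 148.21826035]
[324.18104343 192.09975555]
[323.06992718 170.5695606 ]
[511.21356012  74.80207631  44.        ]
[491.48310235  48.11978638  70.        ]
[492.02328554 106.75630589  70.        ]
[542.63765588  79.02053282  70.        ]
```

Request:
drive_tool --increments '[2,8,-50,0,0,3,1,2,8,-110,0,0,3,1,2,8,-160,0,0,3,1,2,8,-200,0,0,3,0,2,8,-232,0,0,3,0,2,8,-232,0,0,3,0,2,8,-232,0,0,3,-1,2,8,-232,0,0,3,-1,2,8,-232,0,0,3,-1,2,8,-232,0,0,3,-1,2,8,-232,0,0,3,-1]' --grip_force 80

```text
time: 2.82
position: [469.9, 351.3, 70.7]
orientation: [0.002, -0.282, 0.959, 0.001]
wrist_force: [-1.5, -0.5, 5.9]
gripper_width: 11.3
gripper_force: 78.5
```

Request:
drive_tool --increments '[0,0,0,0,0,0,-1,0,0,10,0,0,0,-1,0,0,40,0,0,0,-1,0,0,60,0,0,0,-1,0,0,60,0,0,0,-1,0,0,60,0,0,0,-1]'

```text
time: 3.58
position: [467.9, 349.6, 127.0]
orientation: [-0.001, -0.282, 0.959, -0.0]
wrist_force: [-0.4, 0.0, -6.2]
gripper_width: 11.3
gripper_force: 78.5
```

```bash
python3 - <<'E'
from h import *
im,m=snap('wrist','w2'); s=bot.sense(); print(s['position'],s['wrist_force'],s['torque'],s['gripper_width'])
E
```

```text
[467.65004734 349.40207385 126.56463646] [ 0.34046804 -0.26903489 -6.11500736] [-0.06584983  0.04135033 -0.00967192] 11.537144032164479
```

View pics/w2.png

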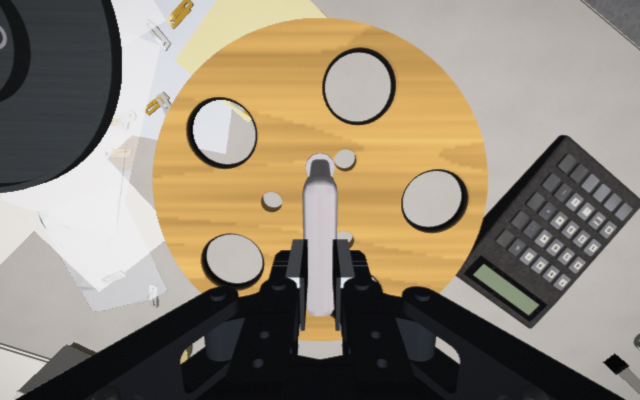

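Request:
drive_tool --increments '[0,0,40,0,0,0,-1,-20,-30,80,0,0,0,-1,-50,-60,80,0,0,0,-1,-78,-92,80,0,0,0,-1,-78,-92,80,0,0,0,-1,-78,-92,80,0,0,0,-1,-78,-92,80,0,0,0,-1,-78,-92,80,0,0,0,-1]'

```text
time: 4.62
position: [391.1, 258.6, 207.8]
orientation: [-0.0, -0.283, 0.959, -0.0]
wrist_force: [-0.4, 0.1, -5.1]
gripper_width: 11.3
gripper_force: 79.0
```

```bash
python3 - <<'E'
from deck import *
s=bot.sense();im,m=snap('wrist','w3'); print(s['position'],s['orientation'],s['torque'])
np.save('m3.npy',m)
for dz in (-2,0,2): fit(im,m,s['position'][2]-70.7+14+dz,[390,258,np.radians(-147)])
E
```

```text
[391.09453477 258.62643512 207.83127021] [-2.28774837e-04 -2.82578700e-01  9.59244088e-01 -7.43107389e-05] [ 0.01120644 -0.07993284 -0.04783937]
rim [373.67160416 247.35674442] 95.62903606617131
3 deck [389.39860085 258.47582111] -147.20485355232856 rms 0.12205925572625578
rim [373.29023483 247.12018023] 94.77762136559183
3 deck [389.24862864 258.23836   ] -147.20485347870408 rms 0.3673087249272702
rim [372.90886551 246.88361604] 93.9262066650132
3 deck [389.09865629 258.00089941] -147.20485268197154 rms 0.7846979540013563
```

View pics/w3.png

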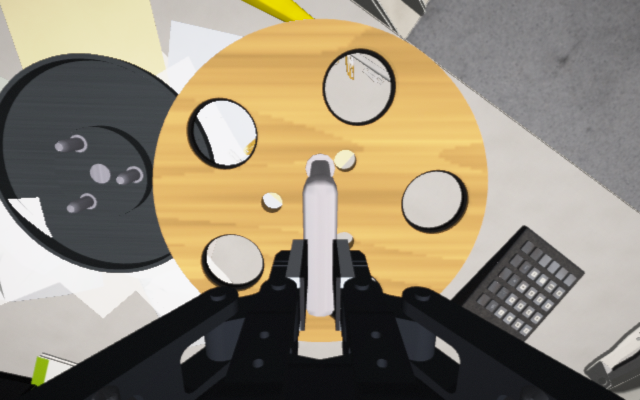

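```bash
python3 - <<'E'
import cv2
im=cv2.imread('pics/w3.png')[110:240,30:160]; cv2.imwrite('pics/w3c.png',cv2.resize(im,(585,585),interpolation=cv2.INTER_CUBIC))
E
```

```text
(no output)
```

View pics/w3c.png

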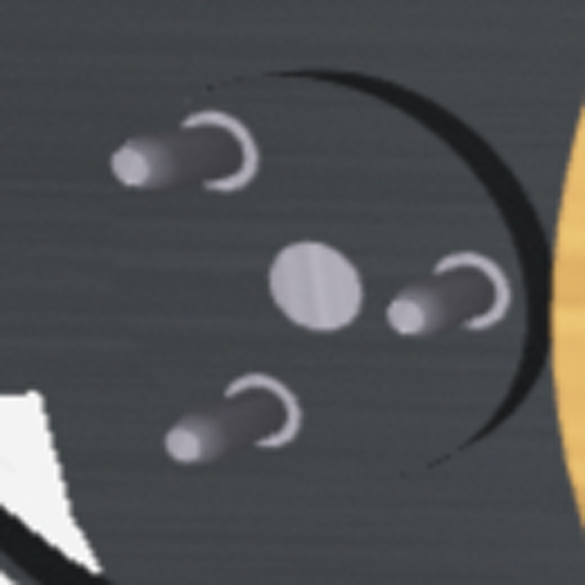

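```bash
python3 - <<'E'
from h import *
from scipy.optimize import least_squares
m=np.load('m3.npy',allow_pickle=True).item()
px=lambda L:np.array(L)/4.5-.4+[30,110]
tips=px([(131,166),(408,315),(185,443)]); base=px([(218,150),(473,290),(262,410)]); c=px([(316,286)])
print(ray(m,*c[0],44))
for P,z in((tips,70),(base,44.5)):
    W=np.array([ray(m,u,v,z)[:2] for u,v in P]); k=W.mean(0); d=W-k
    print(z,k,np.linalg.norm(d,axis=1),np.degrees(np.arctan2(d[:,1],d[:,0])))
E
```

```text
[510.87663448  74.66383765  44.        ]
70 [509.80231442  75.34283458] [33.93473906 34.09616704 33.77756623] [-118.31865318  121.21863386    1.21229936]
44.5 [510.23801666  75.23025073] [34.08443253 34.30487797 34.1456421 ] [-118.78174929  121.12241009    0.84982832]
```

Request:
drive_tool --increments '[30,-40,0,0,0,-10,-1,60,-80,0,0,0,-20,-1,90,-130,0,0,0,-30,-1,120,-184,0,0,0,-40,-1,120,-184,0,0,0,-50,-1,120,-184,0,0,0,-61.6,-1,120,-184,-25,0,0,-61.6,-1,120,-184,-50,0,0,-61.6,-1,120,-184,-50,0,0,-61.6,-1,120,-184,-50,0,0,-61.6,-1,120,-184,-50,0,0,-61.6,-1]'

```text
time: 6.05
position: [511.9, 74.4, 159.6]
orientation: [0.001, 0.249, 0.969, 0.001]
wrist_force: [0.2, 0.1, -4.9]
gripper_width: 11.7
gripper_force: 79.5
```

```bash
python3 - <<'E'
from deck import *
s=bot.sense();im,m=snap('wrist','w4'); print(s['position'],s['orientation'],s['torque'])
np.save('m4.npy',m)
z=s['position'][2]-71
p=fit(im,m,z+13,[510,75,np.radians(-147.2-61.6)])
out=im.copy()
for a in (90,210,330):
    t=p[2]+np.radians(a); d=34*np.array([np.cos(t),np.sin(t)])
    print('hole',proj(m,[p[0]+d[0],p[1]+d[1],z+14]),'stud',proj(m,[510.2+34*np.cos(np.radians(1.2+a-90)),75.1+34*np.sin(np.radians(1.2+a-90)),70]))
c=im[90:250,240:400]; cv2.imwrite('pics/w4c.png',cv2.resize(c,(592,592),interpolation=cv2.INTER_CUBIC)[:,:,::-1])
E
```

```text
[511.87756098  74.43218331 159.56227888] [1.25968063e-03 2.48509607e-01 9.68628477e-01 5.12344043e-04] [ 0.00942735  0.03422202 -0.02155095]
rim [495.67476691  85.02858184] 95.87144731452997
3 deck [510.21842114  76.31651917] -208.76114934924772 rms 0.18577337374775355
hole [270.96783759 202.60645366] stud [339.35168453 225.76106693]
hole [343.51684409 241.574336  ] stud [340.66960391 153.70122794]
hole [345.26735791 160.63800301] stud [275.29533195 190.86716327]
```

View pics/w4c.png

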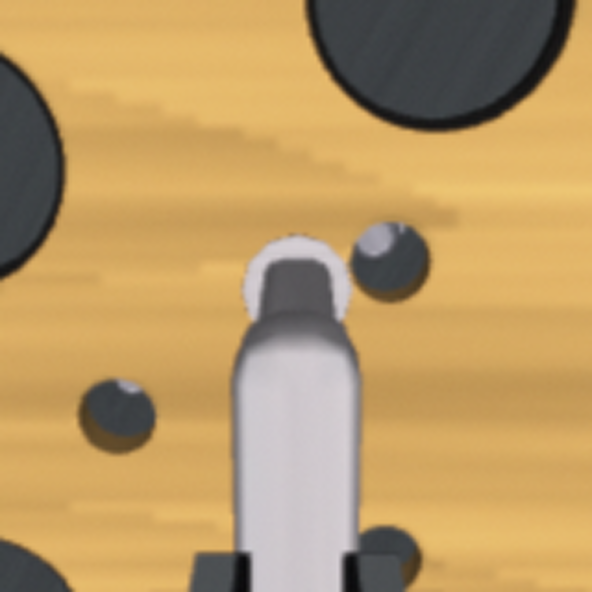

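Request:
drive_tool --increments '[0.4,-1,0,0,0,0,-1,0.4,-1,-10,0,0,0,-1,0.4,-1,-18,0,0,0,-1,0.4,-1,-22,0,0,0,-1,0.4,-1,-26,0,0,0,-1,0.4,-1,-26,0,0,0,-1]'

```text
time: 6.85
position: [510.8, 73.2, 131.8]
orientation: [-0.0, 0.249, 0.969, -0.0]
wrist_force: [-0.1, -0.2, -5.0]
gripper_width: 11.1
gripper_force: 79.5
```

Request:
drive_tool --increments '[0,0,-4,0,0,0,-1,0,0,-8,0,0,0,-1,0,0,-11,0,0,0,-1,0,0,-13,0,0,0,-1,0,0,-14,0,0,0,-1,0,0,-14,0,0,0,-1]'

```text
time: 7.6
position: [511.1, 73.2, 118.2]
orientation: [-0.0, 0.249, 0.969, -0.0]
wrist_force: [0.1, -0.3, -5.1]
gripper_width: 11.4
gripper_force: 79.5
```

Request:
drive_tool --increments '[0,0,-1,0,0,0,-1,0,0,-2,0,0,0,-1,0,0,-3,0,0,0,-1,0,0,-4,0,0,0,-1,0,0,-4,0,0,0,-1]'

```text
time: 8.22
position: [511.2, 73.2, 114.8]
orientation: [0.0, 0.249, 0.969, 0.0]
wrist_force: [-2.1, 0.3, 0.4]
gripper_width: 11.5
gripper_force: 80.5
```

Request:
drive_tool --increments '[0,0,0,0,0,0,0,0,0,0,0,0,0,0,0,0,0,0,0,0,0,0,0,30,0,0,0,0,0,0,80,0,0,0,0,0,0,140,0,0,0,1,0,0,190,0,0,0,1,0,0,190,0,0,0,1,0,0,190,0,0,0,1,0,0,190,0,0,0,1]'

```text
time: 9.48
position: [510.3, 73.1, 302.4]
orientation: [-0.002, 0.249, 0.969, -0.001]
wrist_force: [-0.0, -0.5, -0.2]
gripper_width: 85.3
gripper_force: 0.0
```

```bash
python3 - <<'E'
from deck import *
s=bot.sense();im,m=snap('wrist','w5'); print(s['position'],s['orientation'])
np.save('m5.npy',m)
p=fit(im,m,58,[510,75,np.radians(-147.2-61.6)])
for a in (90,210,330):
    t=p[2]+np.radians(a); d=34*np.array([np.cos(t),np.sin(t)])
    print('hole',proj(m,[p[0]+d[0],p[1]+d[1],58]),'studtip',proj(m,[p[0]+d[0],p[1]+d[1],70]))
cv2.imwrite('pics/w5b.png',im[:300,120:520,::-1].repeat(2,0).repeat(2,1))
E
```

```text
[510.29204055  73.06886977 302.44781449] [-1.56245340e-03  2.48612159e-01  9.68601632e-01 -6.56915570e-04]
rim [509.00422005  75.04510271] 114.96817074829224
5 deck [509.3823472   75.21015543] -208.75068516611853 rms 0.19274648760491522
hole [293.08872045 158.23575245] studtip [292.31026988 159.92592796]
hole [334.21531536 181.4899243 ] studtip [334.60729889 183.79976268]
hole [334.77969231 134.02614254] studtip [335.20449813 135.04361378]
```

View pics/w5b.png

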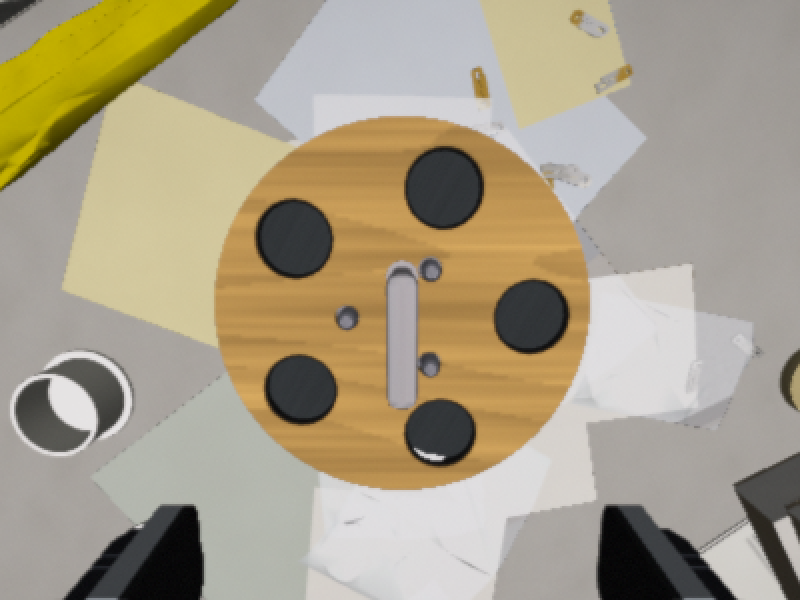

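Request:
drive_tool --increments '[-3,-60,20,0,0,0,1,-5,-120,20,0,0,0,1,-7,-180,20,0,0,0,1,-10,-240,20,0,0,0,1,-10,-308,20,0,0,0,1,-10,-308,20,0,0,0,1,-10,-308,20,0,0,0,1,-10,-308,20,0,0,0,1]'

```text
time: 10.52
position: [501.2, -233.3, 324.0]
orientation: [-0.0, 0.248, 0.969, 0.0]
wrist_force: [-1.4, 0.4, 0.2]
gripper_width: 85.4
gripper_force: 0.0
```

```bash
python3 - <<'E'
from deck import *
s=bot.sense();im,m=snap('wrist','w6'); print(s['position'],s['orientation'])
np.save('m6.npy',m)
E
```

```text
[ 501.17505704 -233.30989822  323.96086616] [-4.13807264e-04  2.47671395e-01  9.68843970e-01  2.67133216e-04]
```

View pics/w6.png

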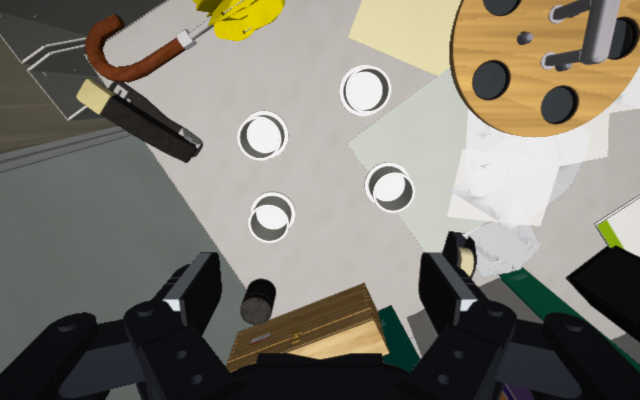

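```bash
cat > pots.py <<'E'
from deck import *
A=np.linspace(0,2*np.pi,72)
def hull(m,x,y,zb=0):
    P=[proj(m,[x+r*np.cos(a),y+r*np.sin(a),z+zb]) for r,z in((27,72),(32,29),(32,24)) for a in A]
    return cv2.convexHull(np.array(P,np.float32))
def iou_fit(mask,m,g,zb=0):
    from scipy.optimize import minimize
    def cost(p):
        h=hull(m,*p,zb); q=np.zeros(mask.shape,np.uint8); cv2.fillConvexPoly(q,np.round(h*16).astype(np.int32),255,cv2.LINE_AA,4)
        return np.abs(q.astype(float)-mask).sum()/q.sum()
    r=minimize(cost,g,method='Nelder-Mead',options=dict(initial_simplex=np.array(g)+[[0,0],[6,0],[0,6]],xatol=.05)); return r.x,r.fun
def find(im,m,thr=215,zb=0,box=None):
    g=im.min(2); w=(g>thr).astype(np.uint8)
    cs,_=cv2.findContours(w,cv2.RETR_EXTERNAL,cv2.CHAIN_APPROX_NONE); res=[]
    for c in cs:
        if len(c)<40: continue
        (u,v),r=cv2.minEnclosingCircle(c); h=cv2.convexHull(c)
        if cv2.contourArea(h)<600: continue
        g0=ray(m,u,v,45+zb)[:2]
        a0=cv2.contourArea(hull(m,*g0,zb)); 
        if not .7<cv2.contourArea(h)/a0<1.3: continue
        q=np.zeros(g.shape,np.uint8); cv2.fillPoly(q,[h],255)
        p,f=iou_fit(q,m,g0,zb); res.append((p.round(1),round(f,3),(round(u),round(v))))
    return res
E
python3 - <<'E'
from pots import *
im=cv2.imread('pics/w6.png')[:,:,::-1]; m=np.load('m6.npy',allow_pickle=True).item()
print(im[187,370:410].min(1),im[235,300:340].min(1)[::5])
for t in (205,215,225):
    for r in find(im,m,t): print(t,r)
a=np.radians(np.array([54,126,198,270,342])-208.75); print(np.c_[509.4+80*np.cos(a),75.2+80*np.sin(a)])
E
```

```text
[ 71  69  70 100 208 239 242 243 242 243 242 242 242 243 243 243 243 242
 243 243 242 243 243 243 243 242 243 243 242 242 242 242 242 238 176  93
  71  69  68  69] [184 185 184 185 185 186 184 183]
205 (array([ 546.3, -335.6]), np.float64(0.053), (271, 217))
205 (array([ 587.4, -169.9]), np.float64(0.044), (390, 187))
205 (array([ 444. , -287.2]), np.float64(0.041), (262, 136))
205 (array([ 457.3, -143.2]), np.float64(0.034), (365, 90))
215 (array([ 546.2, -335.8]), np.float64(0.063), (270, 217))
215 (array([ 587.4, -170.2]), np.float64(0.053), (390, 188))
215 (array([ 443.8, -287.2]), np.float64(0.054), (262, 136))
215 (array([ 457.2, -143.3]), np.float64(0.05), (364, 89))
225 (array([ 546.2, -335.8]), np.float64(0.074), (270, 217))
225 (array([ 586.8, -170.3]), np.float64(0.074), (390, 187))
225 (array([ 444.1, -286.8]), np.float64(0.064), (262, 136))
225 (array([ 457.4, -143.2]), np.float64(0.059), (365, 90))
[[437.04358836  41.07450081]
 [519.49591753  -4.16039597]
 [587.99603182  60.27807712]
 [547.87910151 145.33814046]
 [454.58536077 133.46967759]]
```

Request:
drive_tool --increments '[43,32,-60,0,0,9,1,86,65,-120,0,0,18,1,86,65,-170,0,0,18,1,86,65,-220,0,0,18,1,86,65,-260,0,0,18,1,86,65,-290,0,0,18,1,86,65,-290,0,0,18,1,86,65,-290,0,0,18,1,86,65,-290,0,0,18,-0.5,86,65,-290,0,0,18,-0.5,86,65,-290,0,0,18,-0.5,86,65,-290,0,0,18,-0.5,86,65,-290,0,0,18,-0.5]' --grip_force 50

```text
time: 12.2
position: [588.8, -170.4, 36.8]
orientation: [0.002, 0.094, 0.996, -0.0]
wrist_force: [-0.2, 0.2, 5.6]
gripper_width: 52.8
gripper_force: 51.7
```

Request:
drive_tool --increments '[0,0,50,0,0,0,-0.5,0,0,110,0,0,0,-0.5,0,60,150,0,0,0,-0.5,0,120,150,0,0,0,-0.5,0,180,150,0,0,0,-0.5,1,230,120,0,0,0,-0.5,1,230,100,0,0,0,-0.5,1,230,100,0,0,0,-0.5,1,230,100,0,0,0,-0.5]'

```text
time: 13.32
position: [588.7, 59.6, 135.3]
orientation: [0.001, 0.095, 0.996, 0.0]
wrist_force: [-0.1, 0.3, -1.9]
gripper_width: 52.7
gripper_force: 53.9
```

```bash
python3 - <<'E'
from pots import *
s=bot.sense();im,m=snap('wrist','w7'); print(s['position'],s['orientation'],s['wrist_force'],s['torque'],s['gripper_width'])
np.save('m7.npy',m)
for x,y,c in ((588,60.3,(255,0,0)),(s['position'][0],s['position'][1],(0,255,0))):
    h=hull(m,x,y,s['position'][2]-36); cv2.polylines(im:=im.copy(),[h.astype(np.int32)],True,c)
fit(im,m,58,[509.4,75.2,np.radians(-208.8)])
cv2.imwrite('pics/w7b.png',im[:,:,::-1])
E
```

```text
[588.69330929  59.57663646 135.27864736] [7.08981973e-04 9.45474947e-02 9.95520096e-01 8.93199488e-05] [-0.10463251  0.26319108 -1.88762382] [-0.03987422 -0.03210085 -0.02227045] 52.718094337023075
rim [524.04568419  71.71914578] 85.91115932066654
2 deck [509.34875748  74.98555572] -208.74369143679104 rms 0.42967888385140257
```

View pics/w7b.png

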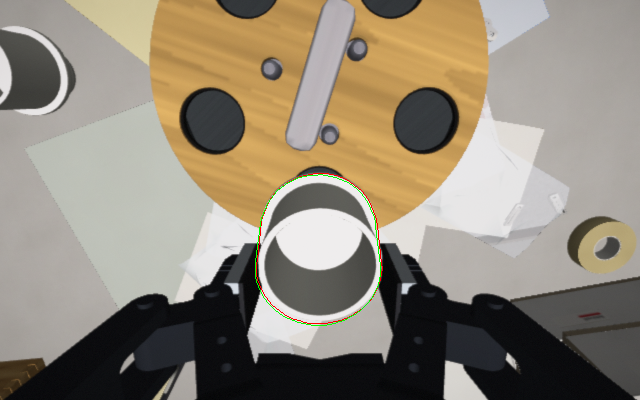

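Request:
drive_tool --increments '[-0.5,0.5,-20,0,0,0,-0.5,-0.5,0.5,-35,0,0,0,-0.5,-0.5,0.5,-42,0,0,0,-0.5,-0.5,0.5,-46,0,0,0,-0.5,-0.5,0.5,-48,0,0,0,-0.5,-0.5,0.5,-48,0,0,0,-0.5]'

```text
time: 14.12
position: [588.4, 60.4, 87.2]
orientation: [0.001, 0.094, 0.996, -0.0]
wrist_force: [0.0, -1.2, 1.2]
gripper_width: 52.9
gripper_force: 54.2
```

Request:
drive_tool --increments '[0,0,-2,0,0,0,-0.5,0,0,-4,0,0,0,-0.5,0,0,-6,0,0,0,-0.5,0,0,-8,0,0,0,-0.5,0,0,-10,0,0,0,-0.5,0,0,-12,0,0,0,-0.5,0,0,-12,0,0,0,-0.5]'

```text
time: 15.0
position: [588.5, 61.0, 74.6]
orientation: [0.001, 0.094, 0.996, 0.0]
wrist_force: [2.4, -0.2, 4.0]
gripper_width: 53.0
gripper_force: 54.4
```

Request:
drive_tool --increments '[0,0,-1,0,0,0,-0.5,0,0,-2,0,0,0,-0.5,0,0,-3,0,0,0,-0.5,0,0,-3,0,0,0,-0.5]'

```text
time: 15.5
position: [588.5, 60.9, 71.9]
orientation: [0.001, 0.094, 0.996, 0.0]
wrist_force: [1.9, -0.3, 5.7]
gripper_width: 52.7
gripper_force: 54.6
```

Request:
drive_tool --increments '[0,0,-1,0,0,0,-0.5,0,0,-1,0,0,0,-0.5,0,0,-2,0,0,0,-0.5,0,0,-2,0,0,0,-0.5]'

```text
time: 16.0
position: [589.7, 60.6, 71.0]
orientation: [0.002, 0.094, 0.996, 0.0]
wrist_force: [2.9, -1.6, 9.8]
gripper_width: 52.8
gripper_force: 55.0
```

Request:
drive_tool --increments '[0,0,-1,0,0,0,-0.5,0,0,-2,0,0,0,-0.5,0,0,-3,0,0,0,-0.5,0,0,-3,0,0,0,-0.5]'

```text
time: 16.5
position: [590.4, 60.3, 70.6]
orientation: [0.004, 0.094, 0.996, 0.0]
wrist_force: [-2.3, -3.4, 20.7]
gripper_width: 53.0
gripper_force: 56.3
```

Request:
drive_tool --increments '[0,0,4,0,0,0,-0.5,0,0,4,0,0,0,1,0,0,4,0,0,0,1,0,0,4,0,0,0,1,0,0,50,0,0,0,1,0,0,110,0,0,0,1,-20,-30,200,0,0,10,1,-60,-90,250,0,0,20,1,-100,-150,250,0,0,30,1,-130,-204,250,0,0,36,1,-130,-204,250,0,0,36,1,-130,-204,250,0,0,36,1,-130,-204,250,0,0,36,1]'

```text
time: 18.12
position: [457.6, -143.2, 315.9]
orientation: [-0.0, -0.218, 0.976, 0.0]
wrist_force: [-0.3, 0.7, 0.2]
gripper_width: 85.1
gripper_force: 0.0
```

```bash
cat > look.py <<'E'
from pots import *
import sys
s=bot.sense();im,m=snap('wrist',sys.argv[1]); print(s['time'],s['position'].round(1),s['orientation'].round(3))
np.save(sys.argv[1]+'.npy',m)
for r in find(im,m,205): print(r)
for r in find(im,m,205,34): print('seated z',r)
E
python3 look.py w8
```

```text
18.125 [ 457.6 -143.2  315.9] [-0.    -0.218  0.976  0.   ]
(array([ 457.7, -142.9]), np.float64(0.064), (319, 154))
(array([ 444.3, -286.3]), np.float64(0.072), (218, 97))
seated z (array([ 453.5, -146.6]), np.float64(0.2), (319, 154))
seated z (array([ 440.4, -274.4]), np.float64(0.201), (218, 97))
```

Request:
drive_tool --increments '[0,0,-60,0,0,0,1,0,0,-120,0,0,0,1,0,0,-180,0,0,0,1,0,0,-240,0,0,0,1,0,0,-270,0,0,0,1,0,0,-282,0,0,0,1,0,0,-282,0,0,0,1,0,0,-282,0,0,0,-0.5,0,0,-282,0,0,0,-0.5,0,0,-282,0,0,0,-0.5,0,0,-282,0,0,0,-0.5,0,0,-282,0,0,0,-0.5]'

```text
time: 19.68
position: [459.2, -143.6, 36.3]
orientation: [0.002, -0.218, 0.976, -0.001]
wrist_force: [-0.6, 1.2, 6.1]
gripper_width: 52.9
gripper_force: 51.9
```

Request:
drive_tool --increments '[0,0,50,0,0,0,-0.5,0,0,105,0,0,0,-0.5,-5,50,120,0,0,0,-0.5,-10,110,120,0,0,0,-0.5,-20.5,165,120,0,0,0,-0.5,-20.5,184.3,100,0,0,0,-0.5,-20.5,184.3,100,0,0,0,-0.5,-20.5,184.3,100,0,0,0,-0.5,-20.5,184.3,100,0,0,0,-0.5]'

```text
time: 20.8
position: [437.8, 40.1, 135.0]
orientation: [0.001, -0.217, 0.976, -0.0]
wrist_force: [0.3, 1.5, -1.3]
gripper_width: 52.5
gripper_force: 54.0
```

```bash
cat > hand.py <<'E'
from pots import *
import sys
s=bot.sense();im,m=snap('wrist',sys.argv[1]); p=s['position']; print(p.round(1),s['wrist_force'].round(1),s['gripper_width'])
zb=p[2]-36.5; w=(im.min(2)>150).astype(np.uint8)
h=hull(m,p[0],p[1],zb); g=np.zeros(w.shape,np.uint8); cv2.fillConvexPoly(g,h.astype(np.int32),1); g=cv2.dilate(g,np.ones((9,9)))
# white connected part near the expected hull
q=((im.min(2)>225)&(g>0)).astype(np.uint8); n,l,st,_=cv2.connectedComponentsWithStats(q); k=1+st[1:,4].argmax()
hh=cv2.convexHull(np.argwhere(l==k)[:,::-1].astype(np.int32)); mk=np.zeros(w.shape,np.uint8); cv2.fillPoly(mk,[hh],255)
print('pot',iou_fit(mk,m,p[:2],zb))
fit(im,m,58,[509.4,75.2,np.radians(-208.75)])
E
python3 hand.py w9
```

```text
[437.8  40.1 135. ] [ 0.3  1.5 -1.3] 52.500437289065786
pot (array([441.27270388,  42.89359116]), np.float64(0.30792611136665193))
rim [500.25610021  70.8446174 ] 98.63292368154335Traceback (most recent call last):
  File "hand.py", line 10, in <module>
    fit(im,m,58,[509.4,75.2,np.radians(-208.75)])
    ~~~^^^^^^^^^^^^^^^^^^^^^^^^^^^^^^^^^^^^^^^^^^
  File "deck.py", line 22, in fit
    r=least_squares(res,guess); print(len(cen),'deck',r.x[:2],np.degrees(r.x[2]),'rms',np.sqrt((r.fun**2).mean())); return r.x
    return func(*args, **kwargs)
    vector_fun = VectorFunction(
        fun_wrapped,
    ...<6 lines>...
        workers=workers
    )
    self._update_fun()
    ~~~~~~~~~~~~~~~~^^
    self.f = self.fun_wrapped(xp_copy(self.x))
             ~~~~~~~~~~~~~~~~^^^^^^^^^^^^^^^^^
    return np.atleast_1d(self.fun(x))
                         ~~~~~~~~^^^
    return self.f(x, *self.args, **self.kwargs)
           ~~~~~~^^^^^^^^^^^^^^^^^^^^^^^^^^^^^^
  File "deck.py", line 21, in res
    D=np.linalg.norm(cen[:,None]-B,axis=2); return (cen-B[D.argmin(1)]).ravel()
                     ~~~~~~~~~~~^~
ValueError: operands could not be broadcast together with shapes (0,1) (5,2)
```

Request:
drive_tool --increments '[0,0.3,-20,0,0,0,-0.5,0,0.3,-35,0,0,0,-0.5,0,0.3,-42,0,0,0,-0.5,0,0.3,-46,0,0,0,-0.5,0,0.3,-48,0,0,0,-0.5,0,0.3,-48,0,0,0,-0.5]'

```text
time: 21.6
position: [437.6, 41.1, 86.5]
orientation: [0.0, -0.218, 0.976, -0.0]
wrist_force: [-0.2, 0.1, -2.2]
gripper_width: 52.1
gripper_force: 53.9
```

Request:
drive_tool --increments '[0,0,-2,0,0,0,-0.5,0,0,-4,0,0,0,-0.5,0,0,-6,0,0,0,-0.5,0,0,-6,0,0,0,-0.5]'

```text
time: 22.1
position: [437.5, 41.2, 80.1]
orientation: [0.0, -0.218, 0.976, -0.0]
wrist_force: [2.9, -1.1, -1.7]
gripper_width: 52.3
gripper_force: 54.0
```

Well centred; press on.

Request:
drive_tool --increments '[0,0,-2,0,0,0,-0.5,0,0,-4,0,0,0,-0.5,0,0,-6,0,0,0,-0.5,0,0,-7,0,0,0,-0.5,0,0,-8,0,0,0,-0.5,0,0,-9,0,0,0,-0.5,0,0,-9,0,0,0,-0.5]'

```text
time: 22.98
position: [437.8, 41.4, 71.7]
orientation: [0.001, -0.218, 0.976, -0.0]
wrist_force: [1.5, -1.0, 3.9]
gripper_width: 52.6
gripper_force: 54.6
```

Request:
drive_tool --increments '[0,0,-1,0,0,0,-0.5,0,0,-2,0,0,0,-0.5,0,0,-3,0,0,0,-0.5,0,0,-3,0,0,0,-0.5]'

```text
time: 23.48
position: [437.9, 41.5, 70.1]
orientation: [0.001, -0.218, 0.976, -0.0]
wrist_force: [-3.7, -0.5, 17.1]
gripper_width: 52.4
gripper_force: 55.8
```

Request:
drive_tool --increments '[0,0,-1,0,0,0,-0.5,0,0,-1,0,0,0,-0.5]'

```text
time: 23.72
position: [437.9, 41.5, 70.0]
orientation: [0.001, -0.218, 0.976, -0.0]
wrist_force: [-5.5, -0.4, 24.3]
gripper_width: 51.9
gripper_force: 56.6
```

Request:
drive_tool --increments '[0,0,4,0,0,0,-0.5,0,0,4,0,0,0,1,0,0,4,0,0,0,1,0,0,4,0,0,0,1,0,0,50,0,0,0,1,0,0,110,0,0,0,1,1,-50,170,0,0,8,1,2,-110,230,0,0,16,1,3,-170,250,0,0,24,1,5,-230,250,0,0,30,1,7,-290,250,0,0,36,1,7,-328,250,0,0,36,1,7,-328,250,0,0,36,1,7,-328,250,0,0,36,1,7,-328,250,0,0,36,1]'

```text
time: 25.6
position: [444.2, -285.2, 317.3]
orientation: [0.0, -0.51, 0.86, 0.0]
wrist_force: [-0.3, -0.4, -1.3]
gripper_width: 85.2
gripper_force: 0.0
```

```bash
python3 look.py w10
```

```text
25.6 [ 444.2 -285.2  317.3] [ 0.   -0.51  0.86  0.  ]
(array([ 86.9, -69.3]), np.float64(0.77), (638, 194))
(array([ 546.8, -334.3]), np.float64(0.048), (233, 159))
(array([ 444.1, -286.3]), np.float64(0.036), (319, 153))
seated z (array([ 534.7, -333.3]), np.float64(0.182), (233, 159))
seated z (array([ 440.8, -292.7]), np.float64(0.172), (319, 153))
```

Request:
drive_tool --increments '[0,0.3,-60,0,0,0,1,0,0.3,-120,0,0,0,1,0,0.3,-180,0,0,0,1,0,0.3,-240,0,0,0,1,0,0.3,-270,0,0,0,1,0,0.3,-283,0,0,0,1,0,0.3,-283,0,0,0,1,0,0.3,-283,0,0,0,-0.5,0,0.3,-283,0,0,0,-0.5,0,0.3,-283,0,0,0,-0.5,0,0.3,-283,0,0,0,-0.5,0,0.3,-283,0,0,0,-0.5]'

```text
time: 27.15
position: [445.4, -287.2, 36.5]
orientation: [0.001, -0.509, 0.861, -0.002]
wrist_force: [-0.5, 0.1, 6.5]
gripper_width: 52.7
gripper_force: 51.8
```

Request:
drive_tool --increments '[0,0,50,0,0,0,-0.5,0,0,110,0,0,0,-0.5,10,40,150,0,0,0,-0.5,23,95,200,0,0,0,-0.5,36,150,200,0,0,0,-0.5,50,205,200,0,0,0,-0.5,63,260,200,0,0,0,-0.5,76,315,200,0,0,0,-0.5,90,370,200,0,0,0,-0.5,103.8,425,200,0,0,0,-0.5,103.8,431.7,160,0,0,0,-0.5,103.8,431.7,110,0,0,0,-0.5,103.8,431.7,100,0,0,0,-0.5,103.8,431.7,100,0,0,0,-0.5]'

```text
time: 28.9
position: [548.1, 145.1, 134.8]
orientation: [-0.0, -0.509, 0.861, 0.0]
wrist_force: [0.4, 0.2, -1.4]
gripper_width: 52.9
gripper_force: 54.2
```

Request:
drive_tool --increments '[0,0.3,-20,0,0,0,-0.5,0,0.3,-35,0,0,0,-0.5,0,0.3,-42,0,0,0,-0.5,0,0.3,-46,0,0,0,-0.5,0,0.3,-48,0,0,0,-0.5,0,0.3,-48,0,0,0,-0.5]'

```text
time: 29.65
position: [548.5, 145.5, 86.6]
orientation: [0.0, -0.509, 0.861, -0.0]
wrist_force: [0.6, -1.2, -1.6]
gripper_width: 52.4
gripper_force: 54.2
```

Request:
drive_tool --increments '[0,0,-2,0,0,0,-0.5,0,0,-4,0,0,0,-0.5,0,0,-6,0,0,0,-0.5,0,0,-6,0,0,0,-0.5]'

```text
time: 30.15
position: [548.2, 145.3, 80.0]
orientation: [0.0, -0.509, 0.861, -0.0]
wrist_force: [2.2, -2.2, 0.4]
gripper_width: 52.0
gripper_force: 54.4
```

Request:
drive_tool --increments '[0,0,-2,0,0,0,-0.5,0,0,-4,0,0,0,-0.5,0,0,-6,0,0,0,-0.5,0,0,-7,0,0,0,-0.5,0,0,-8,0,0,0,-0.5,0,0,-9,0,0,0,-0.5,0,0,-9,0,0,0,-0.5]'

```text
time: 31.02
position: [548.3, 145.7, 71.8]
orientation: [0.0, -0.509, 0.861, -0.0]
wrist_force: [1.2, -2.4, 5.7]
gripper_width: 52.5
gripper_force: 54.9
```

Request:
drive_tool --increments '[0,0,-1,0,0,0,-0.5,0,0,-2,0,0,0,-0.5,0,0,-3,0,0,0,-0.5,0,0,-3,0,0,0,-0.5]'

```text
time: 31.52
position: [548.3, 145.8, 70.5]
orientation: [0.001, -0.509, 0.861, -0.0]
wrist_force: [-2.2, -1.9, 13.9]
gripper_width: 52.3
gripper_force: 55.9
```

Request:
drive_tool --increments '[0,0,-1,0,0,0,-0.5,0,0,-2,0,0,0,-0.5,0,0,-2,0,0,0,-0.5]'

```text
time: 31.9
position: [548.6, 145.7, 70.3]
orientation: [0.002, -0.509, 0.861, -0.001]
wrist_force: [-5.6, -2.3, 23.8]
gripper_width: 52.3
gripper_force: 56.8
```

Request:
drive_tool --increments '[0,0,4,0,0,0,-0.5,0,0,4,0,0,0,1,0,0,4,0,0,0,1,0,0,4,0,0,0,1,0,0,50,0,0,0,1,0,0,110,0,0,0,1,-5,-20,170,0,0,0,1,-10,-70,220,0,0,4,1,-10,-130,251,0,0,8,1,-10,-190,251,0,0,14,1,-10,-250,251,0,0,20,1,-10,-310,251,0,0,26,1,-10,-370,251,0,0,31,1,-4,-430,251,0,0,36,1,-1,-480,251,0,0,36,1,-1,-480,251,0,0,36,1,-1,-480,251,0,0,36,1,-1,-480,251,0,0,36,1]'

```text
time: 34.15
position: [547.2, -332.9, 317.7]
orientation: [-0.0, 0.751, -0.661, 0.0]
wrist_force: [0.5, 0.6, -0.6]
gripper_width: 85.6
gripper_force: 0.0
```

```bash
python3 look.py w11
```

```text
34.15 [ 547.2 -332.9  317.7] [-0.     0.751 -0.661  0.   ]
(array([ 545.7, -334.1]), np.float64(0.038), (321, 153))
seated z (array([ 546.5, -338.2]), np.float64(0.174), (321, 153))
```

Request:
drive_tool --increments '[-1.2,0.5,-60,0,0,0,1,-1.2,0.5,-120,0,0,0,1,-1.2,0.5,-180,0,0,0,1,-1.2,0.5,-240,0,0,0,1,-1.2,0.5,-270,0,0,0,1,-1.2,0.5,-283,0,0,0,1,-1.2,0.5,-283,0,0,0,1,-1.2,0.5,-283,0,0,0,-0.5,-1.2,0.5,-283,0,0,0,-0.5,-1.2,0.5,-283,0,0,0,-0.5,-1.2,0.5,-283,0,0,0,-0.5,-1.2,0.5,-283,0,0,0,-0.5]'

```text
time: 35.7
position: [547.1, -334.9, 37.0]
orientation: [-0.0, 0.75, -0.661, 0.002]
wrist_force: [-1.6, 0.9, 5.7]
gripper_width: 52.6
gripper_force: 52.1
```

Request:
drive_tool --increments '[0,0,50,0,0,0,-0.5,0,0,110,0,0,0,-0.5,-4,50,140,0,0,0,-0.5,-9,110,140,0,0,0,-0.5,-14,170,140,0,0,0,-0.5,-19,230,140,0,0,0,-0.5,-24,290,140,0,0,0,-0.5,-26.2,330,110,0,0,0,-0.5,-26.2,330.3,100,0,0,0,-0.5,-26.2,330.3,100,0,0,0,-0.5,-26.2,330.3,100,0,0,0,-0.5]'

```text
time: 37.08
position: [520.4, -4.8, 135.2]
orientation: [-0.0, 0.75, -0.662, 0.001]
wrist_force: [-0.4, -0.5, -1.6]
gripper_width: 52.7
gripper_force: 53.6
```

Request:
drive_tool --increments '[-0.3,0.3,-20,0,0,0,-0.5,-0.3,0.3,-35,0,0,0,-0.5,-0.3,0.3,-42,0,0,0,-0.5,-0.3,0.3,-46,0,0,0,-0.5,-0.3,0.3,-48,0,0,0,-0.5,-0.3,0.3,-48,0,0,0,-0.5]'

```text
time: 37.83
position: [519.8, -3.3, 86.6]
orientation: [-0.0, 0.75, -0.661, 0.0]
wrist_force: [-0.3, -0.3, -2.3]
gripper_width: 52.3
gripper_force: 53.7
```

Request:
drive_tool --increments '[0,0,-2,0,0,0,-0.5,0,0,-4,0,0,0,-0.5,0,0,-6,0,0,0,-0.5,0,0,-6,0,0,0,-0.5]'

```text
time: 38.33
position: [519.8, -3.3, 80.3]
orientation: [-0.0, 0.75, -0.661, 0.0]
wrist_force: [2.3, -0.6, -0.1]
gripper_width: 52.3
gripper_force: 53.8
```

Request:
drive_tool --increments '[0,0,-2,0,0,0,-0.5,0,0,-4,0,0,0,-0.5,0,0,-6,0,0,0,-0.5,0,0,-7,0,0,0,-0.5,0,0,-8,0,0,0,-0.5,0,0,-9,0,0,0,-0.5,0,0,-9,0,0,0,-0.5]'

```text
time: 39.2
position: [519.8, -3.5, 71.8]
orientation: [-0.0, 0.75, -0.661, 0.001]
wrist_force: [0.7, -1.4, 4.4]
gripper_width: 52.6
gripper_force: 54.3
```

Request:
drive_tool --increments '[0,0,-1,0,0,0,-0.5,0,0,-2,0,0,0,-0.5,0,0,-3,0,0,0,-0.5,0,0,-3,0,0,0,-0.5]'

```text
time: 39.7
position: [520.1, -3.9, 70.9]
orientation: [-0.001, 0.75, -0.661, 0.002]
wrist_force: [-3.1, -2.1, 19.1]
gripper_width: 52.9
gripper_force: 55.5
```

Request:
drive_tool --increments '[0,0,-1,0,0,0,-0.5,0,0,-2,0,0,0,-0.5,0,0,-2,0,0,0,-0.5]'

```text
time: 40.08
position: [520.7, -3.9, 70.7]
orientation: [-0.001, 0.75, -0.661, 0.002]
wrist_force: [-5.6, -2.7, 28.0]
gripper_width: 52.4
gripper_force: 56.3
```

Request:
drive_tool --increments '[0,0,4,0,0,0,-0.5,0,0,4,0,0,0,1,0,0,4,0,0,0,1,0,0,4,0,0,0,1,0,0,50,0,0,0,1,0,0,110,0,0,0,1,0,0,170,0,0,0,1,-3,30,238,0,0,10,1,-6,60,238,0,0,20,1,-9,78.4,238,0,0,30,1,-9,78.4,238,0,0,40,1,-9,78.4,238,0,0,54,1,-9,78.4,238,0,0,54,1,-9,78.4,238,0,0,54,1,-9,78.4,238,0,0,54,1,-9,78.4,238,0,0,54,1]'

```text
time: 42.08
position: [510.2, 75.1, 304.1]
orientation: [0.0, 0.969, -0.249, -0.0]
wrist_force: [0.7, -0.5, 0.5]
gripper_width: 85.7
gripper_force: 0.0
```

```bash
python3 look.py w12; python3 - <<'E'
from pots import *
im=cv2.imread('pics/w12.png')[:,:,::-1].copy(); m=np.load('w12.npy',allow_pickle=True).item()
a=np.radians(np.array([54,126,198,270])-208.75)
for x,y in np.c_[509.4+80*np.cos(a),75.2+80*np.sin(a)]: cv2.polylines(im,[hull(m,x,y,34).astype(np.int32)],True,(255,0,0))
cv2.imwrite('pics/w12b.png',im[:,:,::-1])
E
```

```text
42.075 [510.2  75.1 304.1] [ 0.     0.969 -0.249 -0.   ]
(array([423.7,  40.8]), np.float64(0.069), (374, 200))
(array([514.9,  -9. ]), np.float64(0.074), (378, 121))
(array([588.8,  61.3]), np.float64(0.093), (300, 94))
seated z (array([435.7,  41.6]), np.float64(0.091), (374, 200))
seated z (array([519.4,  -3.4]), np.float64(0.085), (378, 121))
seated z (array([586.4,  60.2]), np.float64(0.067), (300, 94))
```

View pics/w12b.png

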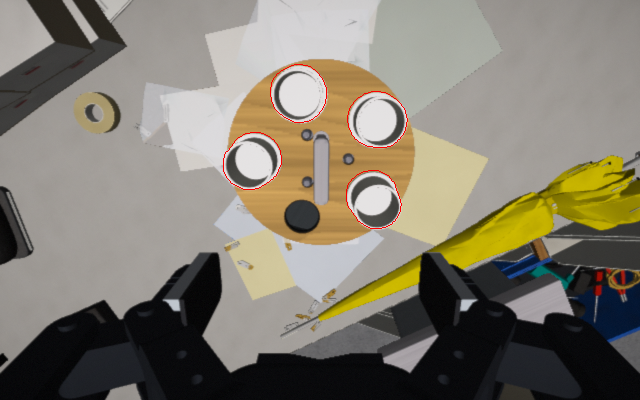

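Request:
drive_tool --increments '[-0.4,0.4,-50,0,0,0,0,-0.4,0.4,-100,0,0,0,0,-0.4,0.4,-150,0,0,0,0,-0.4,0.4,-180,0,0,0,0,-0.4,0.4,-191,0,0,0,0,-0.4,0.4,-191,0,0,0,0,-0.4,0.4,-191,0,0,0,-1,-0.4,0.4,-191,0,0,0,-1,-0.4,0.4,-191,0,0,0,-1,-0.4,0.4,-191,0,0,0,-1,-0.4,0.4,-191,0,0,0,-1]' --grip_force 50

```text
time: 43.5
position: [510.7, 74.6, 115.1]
orientation: [0.0, 0.969, -0.249, 0.002]
wrist_force: [-2.2, -3.0, 6.6]
gripper_width: 13.3
gripper_force: 48.8
```

Request:
drive_tool --increments '[0,0,0,0,0,-3,-1,0,0,0,0,0,-8,-1,0,0,0,0,0,-14,-1,0,0,0,0,0,-20,-1,0,0,0,0,0,-26,-1,0,0,0,0,0,-32,-1,0,0,0,0,0,-38,-1]'

```text
time: 44.38
position: [510.9, 74.6, 115.1]
orientation: [-0.0, 0.834, -0.552, 0.002]
wrist_force: [-0.4, -3.1, 5.1]
gripper_width: 12.4
gripper_force: 49.1
```

Request:
drive_tool --increments '[0,0,0,0,0,-6,-1,0,0,0,0,0,-12,-1,0,0,0,0,0,-18,-1,0,0,0,0,0,-24,-1,0,0,0,0,0,-30,-1,0,0,0,0,0,-36,-1,0,0,0,0,0,-42,-1,0,0,0,0,0,-48,-1,0,0,0,0,0,-52,-1,0,0,0,0,0,-52,-1,0,0,0,0,0,-52,-1,0,0,0,0,0,-52,0,0,0,0,0,0,-52,0,0,0,0,0,0,-52,0,0,0,30,0,0,-52,0,0,0,80,0,0,-52,0,0,0,140,0,0,-52,1,0,0,191,0,0,-52,1,0,0,191,0,0,-52,1,0,0,191,0,0,-52,1]'

```text
time: 46.88
position: [509.6, 75.6, 303.6]
orientation: [-0.0, -0.509, 0.861, 0.0]
wrist_force: [0.3, 0.3, -0.1]
gripper_width: 85.2
gripper_force: 0.0
```

```bash
python3 look.py w13; python3 - <<'E'
from pots import *
im=cv2.imread('pics/w13.png')[:,:,::-1].copy(); m=np.load('w13.npy',allow_pickle=True).item()
a=np.radians(np.array([54,126,198,270])-208.75-90)
for x,y in np.c_[509.4+80*np.cos(a),75.2+80*np.sin(a)]: cv2.polylines(im,[hull(m,x,y,34).astype(np.int32)],True,(255,0,0))
cv2.imwrite('pics/w13b.png',im[:,:,::-1])
E
```

```text
46.875 [509.6  75.6 303.6] [-0.    -0.509  0.861  0.   ]
(array([614.3, 189.3]), np.float64(0.377), (302, 263))
(array([427.6,  69.8]), np.float64(0.06), (375, 121))
(array([498.9,  -3.9]), np.float64(0.074), (296, 94))
seated z (array([600.3, 176. ]), np.float64(0.346), (302, 263))
seated z (array([432.6,  66.2]), np.float64(0.097), (375, 121))
seated z (array([496.9,  -1. ]), np.float64(0.083), (296, 94))
```

View pics/w13b.png

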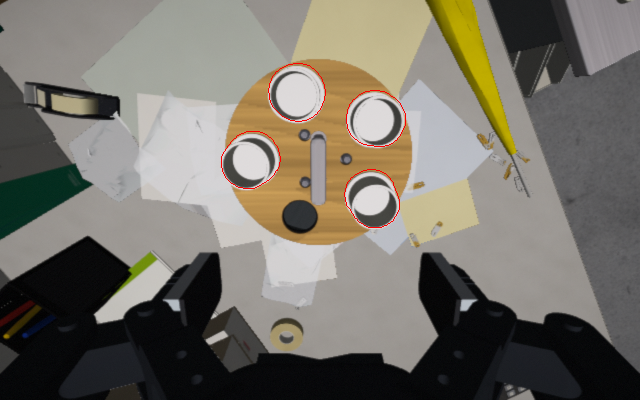

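```bash
python3 -c "
from rig import bot
print(bot.finish_job())"
```

```text
the job is handed in; nothing more can be done
None
```

I put the deck on the hub with all three studs through, pressed all four pots home, turned the loaded stand a quarter turn (−90°) by its handle, released it, and handed the job in at about 47 s; the judge returned no verdict.

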